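# Seat the card stand and hold the spring clip open around its card

### The job

Lower the card stand over the two pins of the steel base until its foot rests flush on the plate, and let go of it. Then pick up the big spring clip by its handles, squeeze it fully open in the air away from the card, and bring it level and in line with the card so that its jaws gape around the card's free upright edge at about mid-height, well over the edge but touching the card nowhere; the program finishes while still holding the clip open there, so that a ticket could be slipped in. Leave everything else on the counter where it is.

Things in the scene. Friction and masses are not known exactly. Their poses are not given: they have to be found in the camera images.
- base: Fixed steel locating base: plate 130 (its x) by 76 (y) by 8 mm on the counter, with two upright round-tipped pins, 10 mm in diameter, rising 18 mm above the plate at (+42, +18) and (-42, -18) mm. Origin: centre of the plate's underside; plate top at z = 8 mm.
- stand: Loose card stand, about 0.2 kg: plywood foot 120 (its x) by 66 (y) by 10 mm with two 13 mm through holes at (+42, +18) and (-42, -18) mm; a 22 by 22 mm wooden post on the foot's centre, up to z = 114 mm, to grip it by (across y, from above); a white card that sticks out from the post along -x. Origin: centre of the foot's underside. Seated, it lies 8 mm above the base's origin at the base's yaw.
- card_edge (a point): Middle of the card's free upright edge, at (-78, 0, 67.5) mm in the stand's frame, axes as the stand's. The stiff card is 5 mm thick (y), stands upright like a flag from x = -11 (post) to x = -78 mm, z = 35 to 100 mm.
- clip: Big grey spring clip (peg type), 55 g, lying on its side, 24 mm high: two levers on a pivot. Origin: on the pivot axis at the underside; z along that axis (up), x along the middle line to the mouth. Flat jaws reach to x = +50 mm. Handles reach back to x = -57 mm; shut, they splay 0.32 rad each and are 42 mm apart over their outer faces at x = -38 mm, a good place to squeeze (across y).
- clip_mouth (a point): Point between the jaws at (28, 0, 12) mm in the clip's frame, axes as the clip's: where the card's edge should end up. Fully open, the jaws gape about 21 mm here and 33 mm at the tips, and the parallel handles measure about 16 mm over their outer faces.
- clip_left (a joint): Opening angle of the clip's left (+y) lever: 0 shut, 0.32 rad fully open, at a stop. The right lever opens as much. Squeezing the handles together opens the jaws: about 5 N to start, 9 N for fully open at x = -38 mm; they spring shut when let go.
- tape_measure: Bystander, to be left where it is: round pink tape measure, 56 mm, 21 tall (mm). Origin: centre of its underside.
- tag_roll_1: Bystander, to be left where it is: small roll of laundry tags, 44 mm, 26 tall (mm). Origin: centre of its underside.
- drop_bottle_1: Bystander, to be left where it is: small white dropper bottle, 32 mm, 90 tall (mm). Origin: centre of its underside.
- pin_tin: Bystander, to be left where it is: round pin tin, 50 mm, 24 tall (mm). Origin: centre of its underside.
- calculator: Bystander, to be left where it is: pocket calculator, 96x60x14 (mm). Origin: centre of its underside.
- service_bell: Bystander, to be left where it is: counter bell, 86 mm, 54 tall (mm). Origin: centre of its underside.
- drop_bottle_0: Bystander, to be left where it is: small brown dropper bottle, 32 mm, 90 tall (mm). Origin: centre of its underside.
Things that resemble listed ones, but are neither listed nor needed, are in the scene too. Of the things that look like the stand, the largest one is meant.

How it is judged:
By the outcome, as a careful person would: the job done as asked, in the order asked, and still so for the second after the job is handed in, while the arm keeps its last pose, push and grip.
It also fails if it takes over 53 s, if anything falls off the work surface, if the arm or the gripper's body presses on something with over 40 N, if the wrist force passes 120 N, or if a joint passes its speed limit or range.

### The arm

A 7-joint arm with a two-finger parallel gripper is mounted at the origin on a cart in front of the work surface, level with it; the furniture and walls round the work are solid. World frame = base frame: x ahead of the robot, y to its left, z up, the work surface at z = 0. Lengths are in m, angles in rad, forces in N, time in s.
With the tool pointing down it reaches from about 0.4 to 0.85 m from the base axis. Payload 10.4 kg.
Tool frame: the origin (TCP) lies on the centre line of the jaws, within the pads' length; the fingertips stand 11 mm ahead of it and the grasp point (between the pads) lies 8 mm behind it (tip_reach is the distance from the TCP to the fingertips, in m); z points along the fingers, y is the line along which they close (so a half turn about z gives the same grasp; the last joint's range is limited). The gripper opens to 85 mm and grips with 20 to 120 N. Pads are 22 mm wide; open, the fingers measure 114 mm over their backs; the gripper's body (76 mm by 85 mm) begins 54 mm behind the grasp point. The pads swing forward as they close: fully open they stand 13 mm farther back than shut.
Start: joints at [1.165, 0.332, -0.065, 1.46, 0.022, 1.35, -0.088], TCP at [0.233, -0.58, 0.242] pointing down, gripper open.
Joint ranges: [-2.6, 2.6], [-0.5, 2.12], [-1.47, 1.34], [0.16, 2.42], [-1.27, 4.41], [0.06, 2.06], [-2.6, 2.6]. Speed limits (rad/s): [2.22, 2.22, 2.79, 2.79, 3.14, 3.14, 3.14].

### API

Orientations are given as a unit quaternion [x, y, z, w].
In Python, from workcell import get_obs, camera, hand_in, tip_reach gives the robot as it stands. The module is installed in compiled form; this text tells all that it offers.
- The arm moves only by the tool move_arm, never from a script. Its argument "plan" is a list of rows, each an object with "delta_pos": the shift along the tool's x, y, z in m, a list of three; "turn": the turn, a rotation vector about the tool's x, y, z in rad, a list of three; "fingers": the closure, from 0 (fully open) to 1 (shut). A call has 1 to 12 rows; each row is the pose to reach, as a shift and turn from the pose commanded when the call began, along the tool's axes at that moment; what a row does not reach only later rows make up. A row lasts 1/8 s, in which the tool goes at most 62.5 mm and 10.7 degrees, less where a joint would pass 70% of its speed; a pose out of reach is approached as far as the arm can. A call with a gripper value outside its range is refused whole. The fingers move at their own pace and stop on an object; "force" is the grip in N (left out, the last holds). Time passes only in rows, so rows that repeat a pose let the fingers close. It gives the time, the measured TCP pose, the force, the opening and the grip force at its end, in the units of the state.
- get_obs(): the state, without advancing time (a new reading comes with each control period).
- camera(name): name is "scene" or "top" or "wrist"; returns a dict with "color" (384x512x3 uint8, red, green, blue), "range_z" (384x512 float32, m along the optical axis (not along the pixel's ray), 0 where there is no reading), "fx", "fy", "cx", "cy" (pixels), "k1" (the pictures are not rectified: a ray, as slopes to the right and down, at radius r is drawn at 1 + k1 r^2 times it, then the intrinsics apply), "R" (3x3) and "t" (3): a world point X has camera coordinates R X + t; the wrist camera has in their place "tool_from_camera" (4x4, takes a point from camera to tool coordinates, whose origin is the TCP and whose axes are the flange's). Camera axes: x right, y down, z forward; pixel columns grow to the right and rows downward; lengths in m; the calibration is good to about 2 mm. A picture is of the moment at which its call begins: read the wrist's pose just before it.
- hand_in(): hands the job in; it is judged then, once.
The state is a dict: "clock": time; "joint_pos": joint angles; "joint_velocities": joint speeds; "tau": joint torques, N m; "position": TCP position; "ee_rot": TCP orientation; "ft_force": force on the tool from outside, world axes, zero at the start; "torque": the same for the moment, N m; "grip_width": opening from 0.0 (shut) to 1.0 (fully open); "grasp_force": force on a finger pad.
Only numpy, scipy, OpenCV 4.12 (cv2) and the standard library are available. Lean on these libraries where they do the work, as an engineer would, in place of code of your own. Each camera call takes 0.05 s, during which the arm holds its last target. There are 200 camera calls.

## Working session

There is one attempt and no reset: what is moved stays moved. The work goes in short steps, Python scripts to look and compute and a tool call to move; the robot and the scene stay as the last step left them, time stands still between calls to the robot, and variables do not carry over. Pictures are saved under pics/ and viewed, at most 10 in all, crops included, and the job is handed in when it is done.

Besides the shell and the picture viewer there is one more tool, called after ">>>" as a command line: name --argument value ..., lists and objects as JSON in quotes. move_arm: Moves the arm, as the interface text tells. Its arguments: {"type":"object","properties":{"plan":{"type":"array","items":{"type":"object","properties":{"delta_pos":{"type":"array","items":{"type":"number"}},"turn":{"type":"array","items":{"type":"number"}},"fingers":{"type":"number"}}}},"force":{"type":"number"}},"required":["plan"]}

```bash
mkdir -p pics
cat > h.py <<'E'
import numpy as np, cv2
from workcell import get_obs, camera
from scipy.spatial.transform import Rotation as Rn
def save(c,n): cv2.imwrite(f'pics/{n}.png',c['color'][:,:,::-1])
def cloud(c,obs=None):
    H,W=c['range_z'].shape
    u,v=np.meshgrid(np.arange(W),np.arange(H))
    K=np.array([[c['fx'],0,c['cx']],[0,c['fy'],c['cy']],[0,0,1.]])
    p=cv2.undistortPoints(np.stack([u,v],-1).reshape(-1,1,2).astype(np.float64),K,np.array([c['k1'],0,0,0.])).reshape(H,W,2)
    z=c['range_z'].astype(float)
    P=np.dstack([p[...,0]*z,p[...,1]*z,z])
    if 'R' in c: X=(P-np.array(c['t']))@np.array(c['R'])
    else:
        T=np.array(c['tool_from_camera']); X=P@T[:3,:3].T+T[:3,3]
        X=X@Rn.from_quat(obs['ee_rot']).as_matrix().T+obs['position']
    X[z==0]=np.nan
    return X
E
python3 - <<'E'
from h import *
o=get_obs(); print(o['position'],o['ee_rot'],o['clock'])
for n in ('scene','top'):
    c=camera(n); save(c,n+'0'); np.save(n+'0.npy',cloud(c)); np.save(n+'0c.npy',c['color'])
a=np.hstack([cv2.imread('pics/scene0.png'),cv2.imread('pics/top0.png')])
E
```

```text
[ 0.23329147 -0.57944038  0.24151138] [ 9.81740326e-01  1.90224710e-01 -1.59873469e-04 -6.83203695e-04] 0.0
```

View pics/top0.png

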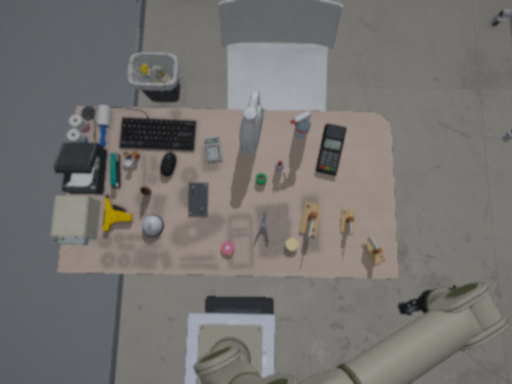

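View pics/scene0.png

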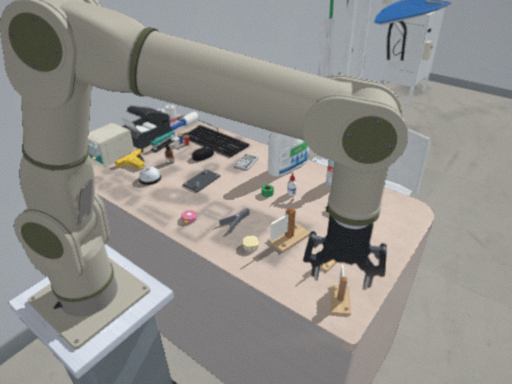

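Top view: stand lookalikes at (312,222), (348,222) and (375,250). The first looks largest. The dark steel base is at (198,198), the grey clip at (263,230), the pink tape at (228,248) and the tin at (292,244). I'll enlarge this area and measure it.

Run:
```python
from h import *
c=np.load('top0c.npy'); X=np.load('top0.npy')
a=c[170:275,175:400][:,:,::-1]
cv2.imwrite('pics/crop1.png',cv2.resize(a,None,fx=3.5,fy=3.5,interpolation=cv2.INTER_CUBIC))
for n,(u,v) in dict(base=(198,198),st1=(312,222),st2=(348,222),st3=(375,250),clip=(263,230),tape=(228,248),tin=(292,244)).items():
    W=X[v-22:v+23,u-18:u+19]; 
    print(n,X[v,u].round(3), 'zmax',np.nanmax(W[...,2]).round(3))
    if n[:2]=='st':
        m=(W[...,2]>.006)&(W[...,2]<.014); p=W[m][:,:2].astype(np.float32); r=cv2.minAreaRect(p); print(len(p),r)
```

```text
base [0.578 0.141 0.008] zmax 0.028
st1 [ 0.482 -0.286  0.099] zmax 0.118
364 ((0.49505287408828735, -0.2959001362323761), (0.12689004838466644, 0.16683770716190338), 89.16022491455078)
st2 [ 0.494 -0.431  0.029] zmax 0.087
175 ((0.4951913058757782, -0.43765443563461304), (0.1650317907333374, 0.13083279132843018), 0.8947744369506836)
st3 [ 0.389 -0.518  0.064] zmax 0.09
156 ((0.39969852566719055, -0.5345320105552673), (0.13608582317829132, 0.1551312506198883), 87.2691421508789)
clip [ 0.46  -0.112 -0.003] zmax 0.032
tape [0.388 0.018 0.016] zmax 0.026
tin [ 0.408 -0.221  0.02 ] zmax 0.106
```

View pics/crop1.png

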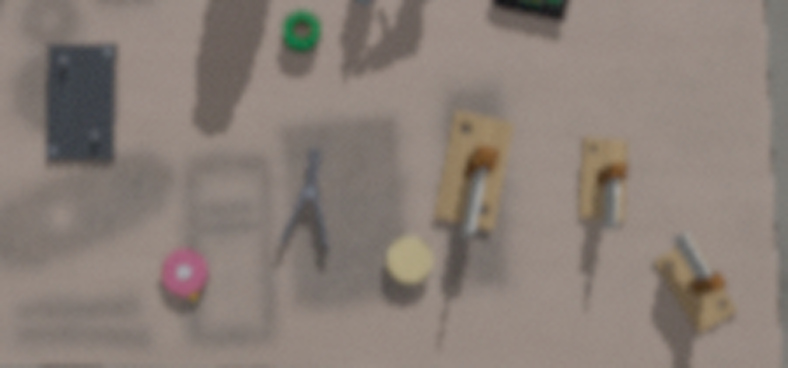

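>>> move_arm --plan '[{"delta_pos": [0.34,-0.176,-0.07],"turn": [0,0,0.45],"fingers": 0},{"delta_pos": [0.34,-0.176,-0.07],"turn": [0,0,0.45],"fingers": 0},{"delta_pos": [0.34,-0.176,-0.07],"turn": [0,0,0.45],"fingers": 0},{"delta_pos": [0.34,-0.176,-0.07],"turn": [0,0,0.45],"fingers": 0},{"delta_pos": [0.34,-0.176,-0.07],"turn": [0,0,0.45],"fingers": 0},{"delta_pos": [0.34,-0.176,-0.07],"turn": [0,0,0.45],"fingers": 0},{"delta_pos": [0.34,-0.176,-0.07],"turn": [0,0,0.45],"fingers": 0},{"delta_pos": [0.34,-0.176,-0.07],"turn": [0,0,0.45],"fingers": 0},{"delta_pos": [0.34,-0.176,-0.07],"turn": [0,0,0.45],"fingers": 0},{"delta_pos": [0.34,-0.176,-0.07],"turn": [0,0,0.45],"fingers": 0}]'

```text
clock: 1.35
position: [0.4819, -0.2912, 0.312]
ee_rot: [0.999, -0.035, -0.0, 0.0]
ft_force: [0.3, -0.6, -0.0]
grip_width: 1.003
grasp_force: 0.0
```

Run:
```python
from h import *
o=get_obs(); print(o['position'],o['ee_rot'],o['clock'])
c=camera('wrist'); save(c,'w1'); X=cloud(c,o); np.save('w1.npy',X)
print(np.array(c['tool_from_camera']).round(3))
m=(X[...,2]>.104)&(X[...,2]<.128)&(np.hypot(X[...,0]-.48,X[...,1]+.29)<.1)
print(m.sum(),X[m].mean(0),cv2.minAreaRect(X[m][:,:2].astype(np.float32)))
m=(X[...,2]>.007)&(X[...,2]<.013)&(np.hypot(X[...,0]-.49,X[...,1]+.29)<.085)
print(m.sum(),cv2.minAreaRect(X[m][:,:2].astype(np.float32)))
```

```text
[ 0.48188127 -0.29121495  0.31195758] [ 9.99384104e-01 -3.50891911e-02 -3.86290403e-04  1.08815808e-04] 1.35
[[ 0.    -0.963 -0.269  0.069]
 [ 1.     0.    -0.001 -0.   ]
 [ 0.001 -0.269  0.963 -0.132]
 [ 0.     0.     0.     1.   ]]
412 [ 0.51109163 -0.29028717  0.11193239] ((0.5104586482048035, -0.29019346833229065), (0.021935513243079185, 0.0219955425709486), 77.73976135253906)
3311 ((0.49391764402389526, -0.28568822145462036), (0.07404937595129013, 0.15701280534267426), 73.96814727783203)
```

View pics/w1.png

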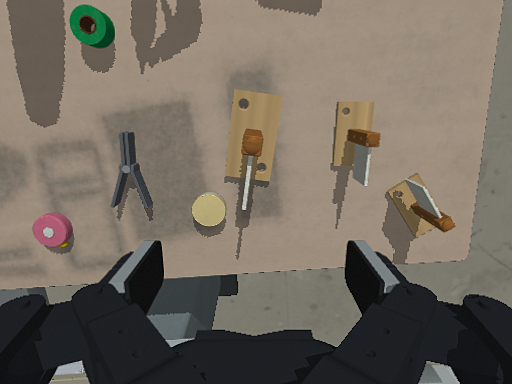

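The wrist view shows stand candidates at (250,140), (355,135) and (420,205). The one at (250,140) is largest and has a post of 22x22 mm with its top at z≈0.112, so it is the one meant. The clip is at (128,170), mouth up and handles down. Next are the yaws and the clip pose.

Run:
```python
from h import *
X=np.load('w1.npy'); im=cv2.imread('pics/w1.png').astype(int)
d=np.hypot(X[...,0]-.4939,X[...,1]+.2857)
wood=(im[...,2]-im[...,0]>70)
m=wood&(d<.085)&(abs(X[...,2]-.01)<.004)
print('foot',m.sum(),cv2.minAreaRect(X[m][:,:2].astype(np.float32)))
def line(p):
    c=p.mean(0); _,s,v=np.linalg.svd(p-c,full_matrices=False); v=v[0]*np.sign(v[0][0]); return c,np.arctan2(v[1],v[0])
m=(X[...,2]>.090)&(X[...,2]<.105)&(d<.1)&(X[...,0]<.495)
p=X[m][:,:2]; print('card',m.sum(),line(p),p.min(0),p.max(0))
m=(X[...,2]>.018)&(X[...,2]<.03)&(np.hypot(X[...,0]-.46,X[...,1]+.11)<.08)
p=X[m]; print('clip',m.sum(),p[:,2].mean(),p.min(0),p.max(0))
# histogram centreline per x
for a in np.arange(.38,.54,.01):
    q=p[(p[:,0]>=a)&(p[:,0]<a+.01)]
    if len(q): 
        y=np.sort(q[:,1]); print(round(a+.005,3),len(q),y.min().round(4),y.max().round(4))
```

```text
foot 134 ((0.5101554989814758, -0.290897011756897), (0.06327629834413528, 0.1185959205031395), 78.40083312988281)
card 216 (array([ 0.46543329, -0.28089728]), np.float64(-0.20440832410705384)) [ 0.43478985 -0.28949859] [ 0.49497525 -0.27332451]
clip 819 0.02339007049425146 [ 0.42063397 -0.13271735  0.01800942] [ 0.52901417 -0.08049074  0.02756235]
0.425 42 -0.1327 -0.0805
0.435 71 -0.131 -0.0811
0.445 75 -0.1291 -0.0863
0.455 72 -0.1264 -0.0903
0.465 72 -0.1244 -0.0956
0.475 97 -0.1224 -0.1001
0.485 94 -0.1228 -0.1029
0.495 73 -0.1198 -0.1073
0.505 74 -0.1212 -0.109
0.515 78 -0.1222 -0.1091
0.525 71 -0.1233 -0.1115
```

>>> move_arm --plan '[{"delta_pos": [0.038,-0.435,0],"turn": [0,0,0],"fingers": 0},{"delta_pos": [0.038,-0.435,0],"turn": [0,0,0],"fingers": 0},{"delta_pos": [0.038,-0.435,0],"turn": [0,0,0],"fingers": 0},{"delta_pos": [0.038,-0.435,0],"turn": [0,0,0],"fingers": 0},{"delta_pos": [0.038,-0.435,0],"turn": [0,0,0],"fingers": 0},{"delta_pos": [0.038,-0.435,0],"turn": [0,0,0],"fingers": 0},{"delta_pos": [0.038,-0.435,0],"turn": [0,0,0],"fingers": 0},{"delta_pos": [0.038,-0.435,0],"turn": [0,0,0],"fingers": 0},{"delta_pos": [0.038,-0.435,0],"turn": [0,0,0],"fingers": 0},{"delta_pos": [0.038,-0.435,0],"turn": [0,0,0],"fingers": 0}]'

```text
clock: 2.65
position: [0.5506, 0.14, 0.3123]
ee_rot: [0.999, -0.035, 0.0, 0.0]
ft_force: [0.8, -0.2, 0.2]
grip_width: 1.001
grasp_force: 0.0
```

Run:
```python
from h import *
o=get_obs(); print(o['position'],o['ee_rot'],o['clock'],abs(o['joint_velocities']).max())
c=camera('wrist'); save(c,'w2'); X=cloud(c,o); np.save('w2.npy',X); im=c['color'].astype(int)
d=np.hypot(X[...,0]-.578,X[...,1]-.141)
m=(X[...,2]>.005)&(X[...,2]<.011)&(d<.09)&(im.sum(2)<300)
n,l,s,ce=cv2.connectedComponentsWithStats(m.astype(np.uint8)); k=1+s[1:,4].argmax(); m=l==k
print(m.sum(),cv2.minAreaRect(X[m][:,:2].astype(np.float32)),s[k])
m=(X[...,2]>.016)&(X[...,2]<.04)&(d<.09)
n,l,s,ce=cv2.connectedComponentsWithStats(m.astype(np.uint8))
for i in range(1,n):
    if s[i,4]>4: p=X[l==i]; print(ce[i],s[i,4],p.mean(0),np.median(p,0), p[p[:,2]>.022].mean(0),(p.min(0)+p.max(0))/2,np.ptp(p,0))
x,y,w,h=[150,60,240,180]
cv2.imwrite('pics/crop2.png',cv2.resize(c['color'][20:220,100:360][:,:,::-1],None,fx=3,fy=3,interpolation=cv2.INTER_CUBIC))
```

```text
[0.55058121 0.1399766  0.31225672] [ 9.99384802e-01 -3.50691427e-02  7.97030507e-05  4.09122956e-04] 2.65 0.0055935421908449665
4802 ((0.5781129598617554, 0.14349403977394104), (0.12981227040290833, 0.07591468095779419), 1.6101802587509155) [ 218   87   63   98 4802]
[233.8 108.2] 45 [0.61953188 0.1621521  0.02401518] [0.6196781  0.16199045 0.02387097] [0.61978825 0.16210678 0.0246175 ] [0.61921783 0.16262761 0.02198301] [0.00912321 0.00945693 0.0093314 ]
[265.97560976 166.87804878] 41 [0.53778622 0.12426465 0.02374378] [0.53825052 0.12434906 0.02402963] [0.53709096 0.12417957 0.0246744 ] [0.5372112  0.12420108 0.0221136 ] [0.00876328 0.00857002 0.01122983]
```

View pics/crop2.png

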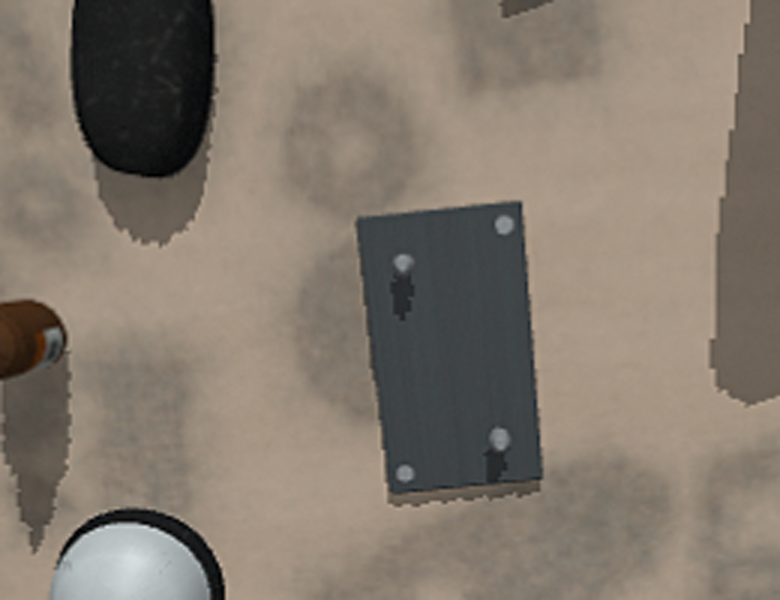

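The base plate measures 129.8x75.9 mm. Its centre is (0.578, 0.1434) and its yaw is about 0.03. The pins, at crop (402,262) and (499,438), agree with that. The other two corners are flat screws. Now I'll grasp the stand.

>>> move_arm --plan '[{"delta_pos": [-0.0099,0.4322,0.04],"turn": [0,0,0.133],"fingers": 0},{"delta_pos": [-0.0099,0.4322,0.04],"turn": [0,0,0.133],"fingers": 0},{"delta_pos": [-0.0099,0.4322,0.04],"turn": [0,0,0.133],"fingers": 0},{"delta_pos": [-0.0099,0.4322,0.04],"turn": [0,0,0.133],"fingers": 0},{"delta_pos": [-0.0099,0.4322,0.04],"turn": [0,0,0.133],"fingers": 0},{"delta_pos": [-0.0099,0.4322,0.04],"turn": [0,0,0.133],"fingers": 0},{"delta_pos": [-0.0099,0.4322,0.04],"turn": [0,0,0.133],"fingers": 0},{"delta_pos": [-0.0099,0.4322,0.04],"turn": [0,0,0.133],"fingers": 0},{"delta_pos": [-0.0099,0.4322,0.04],"turn": [0,0,0.133],"fingers": 0},{"delta_pos": [-0.0099,0.4322,0.1],"turn": [0,0,0.133],"fingers": 0},{"delta_pos": [-0.0099,0.4322,0.1],"turn": [0,0,0.133],"fingers": 0}]'

```text
clock: 4.08
position: [0.5094, -0.2865, 0.209]
ee_rot: [0.995, -0.099, -0.003, -0.001]
ft_force: [0.2, 0.6, -0.3]
grip_width: 1.0
grasp_force: 0.0
```

Run:
```python
from h import *
o=get_obs(); print(o['position'],o['ee_rot'],o['clock'],2*np.arctan2(o['ee_rot'][1],o['ee_rot'][0]))
```

```text
[ 0.50941562 -0.28649175  0.20897908] [ 0.99507453 -0.09906313 -0.00331647 -0.00147565] 4.075 -0.19845306879648628
```

>>> move_arm --plan '[{"delta_pos": [0,0,0.05],"turn": [0,0,0],"fingers": 0},{"delta_pos": [0,0,0.09],"turn": [0,0,0],"fingers": 0},{"delta_pos": [0,0,0.13],"turn": [0,0,0],"fingers": 0},{"delta_pos": [0,0,0.13],"turn": [0,0,0],"fingers": 0},{"delta_pos": [0,0,0.13],"turn": [0,0,0],"fingers": 0}]' --force 40

```text
clock: 4.7
position: [0.513, -0.289, 0.0853]
ee_rot: [0.995, -0.1, 0.002, 0.001]
ft_force: [0.0, -0.2, 1.0]
grip_width: 0.999
grasp_force: 0.0
```

Run:
```python
from h import *
o=get_obs(); print(o['position'],o['ee_rot'],o['clock'],2*np.arctan2(o['ee_rot'][1],o['ee_rot'][0]))
```

```text
[ 0.51301557 -0.28896399  0.08531199] [ 9.95014092e-01 -9.97200599e-02  1.58184308e-03  6.03648628e-04] 4.7 -0.19977243681837697
```

>>> move_arm --plan '[{"delta_pos": [0,0,0],"turn": [0,0,0],"fingers": 0},{"delta_pos": [0,0,0],"turn": [0,0,0],"fingers": 0},{"delta_pos": [0,0,0],"turn": [0,0,0],"fingers": 1},{"delta_pos": [0,0,0],"turn": [0,0,0],"fingers": 1},{"delta_pos": [0,0,0],"turn": [0,0,0],"fingers": 1},{"delta_pos": [0,0,0],"turn": [0,0,0],"fingers": 1},{"delta_pos": [0,0,0],"turn": [0,0,0],"fingers": 1},{"delta_pos": [0,0,0],"turn": [0,0,0],"fingers": 1},{"delta_pos": [0,0,0],"turn": [0,0,0],"fingers": 1}]' --force 40

```text
clock: 5.82
position: [0.5113, -0.2885, 0.0822]
ee_rot: [0.995, -0.1, -0.0, -0.0]
ft_force: [0.7, -0.5, -2.4]
grip_width: 0.255
grasp_force: 43.1
```

Run:
```python
from h import *
o=get_obs(); print(o['position'],o['ee_rot'],o['clock'],2*np.arctan2(o['ee_rot'][1],o['ee_rot'][0]))
```

```text
[ 0.51125793 -0.28850484  0.08215584] [ 9.94996372e-01 -9.99109763e-02 -1.14531437e-04 -6.28294486e-05] 5.825 -0.20015590056851182
```

>>> move_arm --plan '[{"delta_pos": [0,0,-0.05],"turn": [0,0,0],"fingers": 1},{"delta_pos": [0,0,-0.1],"turn": [0,0,0],"fingers": 1},{"delta_pos": [0,0,-0.15],"turn": [0,0,0],"fingers": 1},{"delta_pos": [-0.0185,-0.05,-0.15],"turn": [0,0,-0.03],"fingers": 1},{"delta_pos": [-0.035,-0.11,-0.15],"turn": [0,0,-0.06],"fingers": 1},{"delta_pos": [-0.052,-0.17,-0.15],"turn": [0,0,-0.09],"fingers": 1},{"delta_pos": [-0.07,-0.23,-0.15],"turn": [0,0,-0.12],"fingers": 1},{"delta_pos": [-0.087,-0.29,-0.15],"turn": [0,0,-0.16],"fingers": 1},{"delta_pos": [-0.103,-0.35,-0.15],"turn": [0,0,-0.2],"fingers": 1},{"delta_pos": [-0.115,-0.4,-0.15],"turn": [0,0,-0.23],"fingers": 1},{"delta_pos": [-0.1185,-0.4167,-0.15],"turn": [0,0,-0.23],"fingers": 1},{"delta_pos": [-0.1185,-0.4167,-0.15],"turn": [0,0,-0.23],"fingers": 1}]'

```text
clock: 7.32
position: [0.4777, 0.1446, 0.2323]
ee_rot: [1.0, 0.016, -0.0, -0.0]
ft_force: [-0.5, -0.4, -2.2]
grip_width: 0.252
grasp_force: 43.0
```

>>> move_arm --plan '[{"delta_pos": [0,0,0],"turn": [0,0,0],"fingers": 1},{"delta_pos": [0,0,0],"turn": [0,0,0],"fingers": 1},{"delta_pos": [0,0,0],"turn": [0,0,0],"fingers": 1}]'

```text
clock: 7.7
position: [0.4782, 0.1425, 0.2323]
ee_rot: [1.0, 0.014, 0.0, 0.0]
ft_force: [0.1, 0.4, -1.8]
grip_width: 0.253
grasp_force: 43.0
```

Run:
```python
from h import *
o=get_obs(); print(o['position'],o['ee_rot'],o['clock'],2*np.arctan2(o['ee_rot'][1],o['ee_rot'][0]))
c=camera('wrist'); save(c,'w3'); X=cloud(c,o); np.save('w3.npy',X); np.save('w3q.npy',np.r_[o['position'],o['ee_rot']])
```

```text
[0.47823285 0.14250538 0.23229938] [9.99899218e-01 1.41962188e-02 5.11084453e-05 1.35076646e-04] 7.7 0.02839339158750019
```

View pics/w3.png

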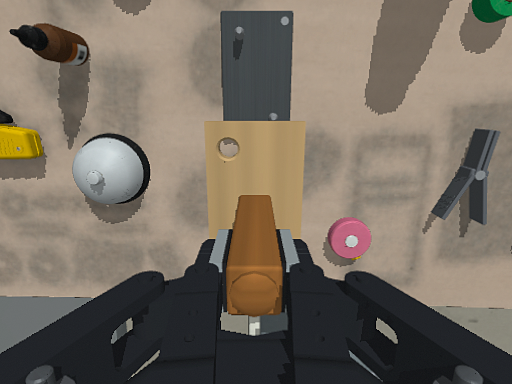

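The held stand's foot, with its hole at (228,148), and the base pins at (238,31) and (274,117) are all in view. I'll compare them in the tool frame.

Run:
```python
from h import *
X=np.load('w3.npy'); q=np.load('w3q.npy'); im=cv2.imread('pics/w3.png').astype(int)
T=(X-q[:3])@Rn.from_quat(q[3:]).as_matrix()   # tool coords
z=X[...,2]
wood=(im[...,2]-im[...,0]>50)
m=wood&(T[...,0]>.005)&(T[...,0]<.075)&(abs(T[...,1])<.045)&(T[...,2]>.06)&(T[...,2]<.09)
m[:118]=0; print('foot top tool z',np.median(T[m][:,2]), 'n',m.sum())
p=T[m]; zt=np.median(p[:,2])
# side edges per row
L=[];Rr=[]
for r in range(124,190):
    c=np.where(m[r])[0]
    if len(c)>50: L.append(T[r,c[0],:2]);Rr.append(T[r,c[-1],:2])
L=np.array(L);Rr=np.array(Rr)
for e in (L,Rr): k=np.polyfit(e[:,0],e[:,1],1); print('edge y at x=0',k[1],'slope',k[0])
F=[]
for cc in range(212,300):
    r=np.where(m[:,cc])[0]
    if len(r): F.append(T[r[0],cc,:2])
F=np.array(F); k=np.polyfit(F[:,1],F[:,0],1); print('front x at y=0',k[1],'slope',k[0])
# hole: non-foot pixels inside contour
h=np.zeros(z.shape,np.uint8); h[135:165,212:245]=(~m)[135:165,212:245]
n,l,s,ce=cv2.connectedComponentsWithStats(h)
for i in range(1,n):
    if s[i,4]>20:
        cnt,_=cv2.findContours((l==i).astype(np.uint8),0,cv2.CHAIN_APPROX_NONE); (uc,vc),rad=cv2.minEnclosingCircle(cnt[0])
        print('hole',ce[i],s[i],uc,vc,rad)
        # project onto foot plane using a fit of T x,y vs pixels
        vv,uu=np.where(m); sel=(abs(uu-uc)<20)&(abs(vv-vc)<20)
        A=np.c_[uu[sel]-uc,vv[sel]-vc,np.ones(sel.sum())]; print(np.linalg.lstsq(A,T[vv[sel],uu[sel]],rcond=None)[0][2])
# base
d=np.hypot(X[...,0]-.578,X[...,1]-.143)
mb=(d<.09)&(z>.004)&(z<.012)&(im.sum(2)<330)
n,l,s,ce=cv2.connectedComponentsWithStats(mb.astype(np.uint8)); k=1+s[1:,4].argmax(); mb=l==k
print('base (partly hidden)',cv2.minAreaRect(X[mb][:,:2].astype(np.float32)))
mp=(z>.018)&(z<.035)&(d<.09)
n,l,s,ce=cv2.connectedComponentsWithStats(mp.astype(np.uint8))
for i in range(1,n):
    if s[i,4]>8: pp=X[l==i]; print('pin',ce[i],s[i,4],((pp.min(0)+pp.max(0))/2).round(4),np.ptp(pp,0).round(4))
```

```text
foot top tool z 0.07142687135989892 n 7516
edge y at x=0 -0.0327200802921453 slope -0.0017114266241419162
edge y at x=0 0.032532043817350816 slope -0.005186403647278364
front x at y=0 0.05985150649347327 slope -6.533326201113634e-05
hole [227.96129032 146.55806452] [218 137  21  20 310] 227.72329711914062 146.68931579589844 10.414725303649902
[ 0.04322079 -0.01785549  0.07164964]
base (partly hidden) ((0.5875968337059021, 0.14359550178050995), (0.1098111942410469, 0.07584264129400253), 1.7075978517532349)
pin [238.68604651  31.8372093 ] 86 [0.6194 0.1626 0.0237] [0.0093 0.0092 0.0095]
pin [272.70175439 117.03508772] 57 [0.5375 0.1238 0.0236] [0.0075 0.009  0.0076]
```

>>> move_arm --plan '[{"delta_pos": [0.05,0.001,0],"turn": [0,0,0],"fingers": 1},{"delta_pos": [0.0998,0.0019,0],"turn": [0,0,0],"fingers": 1},{"delta_pos": [0.0998,0.0019,0.04],"turn": [0,0,0],"fingers": 1},{"delta_pos": [0.0998,0.0019,0.08],"turn": [0,0,0],"fingers": 1},{"delta_pos": [0.0998,0.0019,0.11],"turn": [0,0,0],"fingers": 1},{"delta_pos": [0.0998,0.0019,0.11],"turn": [0,0,0],"fingers": 1},{"delta_pos": [0.0998,0.0019,0.11],"turn": [0,0,0],"fingers": 1},{"delta_pos": [0.0998,0.0019,0.11],"turn": [0,0,0],"fingers": 1},{"delta_pos": [0.0998,0.0019,0.11],"turn": [0,0,0],"fingers": 1}]'

```text
clock: 8.88
position: [0.5784, 0.1445, 0.1234]
ee_rot: [1.0, 0.015, 0.001, -0.0]
ft_force: [-0.7, 0.3, -2.0]
grip_width: 0.247
grasp_force: 43.0
```

Run:
```python
from h import *
o=get_obs(); print(o['position'],o['ee_rot'],o['clock'],2*np.arctan2(o['ee_rot'][1],o['ee_rot'][0]))
```

```text
[0.57841529 0.14449631 0.12339452] [ 9.99889333e-01  1.48531788e-02  8.38707774e-04 -2.91316615e-05] 8.875 0.02970746048066872
```

>>> move_arm --plan '[{"delta_pos": [-0.0003,0.0006,0],"turn": [0,0,0],"fingers": 1},{"delta_pos": [-0.0003,0.0006,0],"turn": [0,0,0],"fingers": 1},{"delta_pos": [-0.0003,0.0006,0],"turn": [0,0,0],"fingers": 1}]'

```text
clock: 9.25
position: [0.5776, 0.1438, 0.1223]
ee_rot: [1.0, 0.015, -0.0, 0.0]
ft_force: [-0.2, 0.2, -2.3]
grip_width: 0.254
grasp_force: 43.0
```

Run:
```python
from h import *
o=get_obs(); print(o['position'],o['ee_rot'],o['clock'],2*np.arctan2(o['ee_rot'][1],o['ee_rot'][0]))
```

```text
[0.57760685 0.14375673 0.12230057] [ 9.99889375e-01  1.48739622e-02 -6.59497061e-06  4.50837104e-05] 9.25 0.02974902141645823
```

Within about 0.5 mm. Now a slow descent.

>>> move_arm --plan '[{"delta_pos": [0.0002,0.0003,0.006],"turn": [0,0,0],"fingers": 1},{"delta_pos": [0.0002,0.0003,0.011],"turn": [0,0,0],"fingers": 1},{"delta_pos": [0.0002,0.0003,0.015],"turn": [0,0,0],"fingers": 1},{"delta_pos": [0.0002,0.0003,0.019],"turn": [0,0,0],"fingers": 1},{"delta_pos": [0.0002,0.0003,0.023],"turn": [0,0,0],"fingers": 1},{"delta_pos": [0.0002,0.0003,0.023],"turn": [0,0,0],"fingers": 1}]'

```text
clock: 10.0
position: [0.5777, 0.1434, 0.0989]
ee_rot: [1.0, 0.015, -0.0, 0.0]
ft_force: [-0.9, 0.2, -1.6]
grip_width: 0.253
grasp_force: 43.1
```

>>> move_arm --plan '[{"delta_pos": [0,0,0.003],"turn": [0,0,0],"fingers": 1},{"delta_pos": [0,0,0.006],"turn": [0,0,0],"fingers": 1},{"delta_pos": [0,0,0.009],"turn": [0,0,0],"fingers": 1},{"delta_pos": [0,0,0.0105],"turn": [0,0,0],"fingers": 1},{"delta_pos": [0,0,0.0105],"turn": [0,0,0],"fingers": 1}]'

```text
clock: 10.62
position: [0.5787, 0.1436, 0.0899]
ee_rot: [1.0, 0.015, 0.001, -0.0]
ft_force: [0.1, -0.5, 5.4]
grip_width: 0.256
grasp_force: 44.2
```

Contact came at the seated height (0.0899) with about 7 N. I'll release, rise and move over to look at the clip.

>>> move_arm --plan '[{"delta_pos": [0,0,0],"turn": [0,0,0],"fingers": 0},{"delta_pos": [0,0,0],"turn": [0,0,0],"fingers": 0},{"delta_pos": [0,0,0],"turn": [0,0,0],"fingers": 0},{"delta_pos": [0,0,0],"turn": [0,0,0],"fingers": 0},{"delta_pos": [0,0,-0.05],"turn": [0,0,0],"fingers": 0},{"delta_pos": [0,0,-0.11],"turn": [0,0,0],"fingers": 0},{"delta_pos": [0,0,-0.17],"turn": [0,0,0],"fingers": 0},{"delta_pos": [-0.03,0.055,-0.18],"turn": [0,0,0.03],"fingers": 0},{"delta_pos": [-0.06,0.11,-0.18],"turn": [0,0,0.06],"fingers": 0},{"delta_pos": [-0.09,0.165,-0.18],"turn": [0,0,0.09],"fingers": 0},{"delta_pos": [-0.12,0.22,-0.18],"turn": [0,0,0.12],"fingers": 0},{"delta_pos": [-0.1376,0.251,-0.18],"turn": [0,0,0.138],"fingers": 0}]'

```text
clock: 12.12
position: [0.4461, -0.1143, 0.269]
ee_rot: [0.998, -0.056, 0.0, 0.0]
ft_force: [-0.0, -0.1, -0.1]
grip_width: 0.995
grasp_force: 0.0
```

>>> move_arm --plan '[{"delta_pos": [0,0,0],"turn": [0,0,0],"fingers": 0},{"delta_pos": [0,0,0],"turn": [0,0,0],"fingers": 0},{"delta_pos": [0,0,0],"turn": [0,0,0],"fingers": 0},{"delta_pos": [0,0,0],"turn": [0,0,0],"fingers": 0}]'

```text
clock: 12.62
position: [0.4481, -0.1107, 0.2687]
ee_rot: [0.999, -0.053, -0.0, -0.0]
ft_force: [-0.3, -0.1, -0.3]
grip_width: 0.999
grasp_force: 0.0
```

Run:
```python
from h import *
o=get_obs(); print(o['position'],o['ee_rot'],o['clock'],2*np.arctan2(o['ee_rot'][1],o['ee_rot'][0]))
c=camera('wrist'); save(c,'w4'); X=cloud(c,o); np.save('w4.npy',X)
m=(X[...,2]>.017)&(X[...,2]<.03)&(np.hypot(X[...,0]-.476,X[...,1]+.11)<.075)
p=X[m]; print(m.sum(),np.median(p[:,2]),p.min(0),p.max(0))
# symmetric axis: fit by mirror matching
from scipy.spatial import cKDTree
from scipy.optimize import minimize
P=p[:,:2]; t=cKDTree(P)
def f(a):
    n=np.array([-np.sin(a[0]),np.cos(a[0])]); s=P@n-a[1]; d,_=t.query(P-2*s[:,None]*n); return np.mean(np.minimum(d,.005))
best=min((minimize(f,[a,-.11*np.cos(a)-.47*np.sin(a)+b],method='Nelder-Mead',options=dict(initial_simplex=[[a,-.11*np.cos(a)-.47*np.sin(a)+b],[a+.05,-.11*np.cos(a)-.47*np.sin(a)+b],[a,-.11*np.cos(a)-.47*np.sin(a)+b+.004]])) for a in (-.2,-.1,0) for b in (-.003,.003)),key=lambda r:r.fun)
a,cc=best.x; print('yaw',a,'c',cc,best.fun)
u=np.array([np.cos(a),np.sin(a)]);n=np.array([-u[1],u[0]])
s=P@u; w=P@n-cc; print('s range',s.min(),s.max(),'tips',u*s.max()+n*cc, 'tails',u*s.min()+n*cc)
for x in np.arange(s.min(),s.max(),.008):
    k=(s>=x)&(s<x+.008); print(round(x-s.min()+.004,3),w[k].min().round(4),w[k].max().round(4))
```

```text
[ 0.44809453 -0.11065315  0.26870818] [ 9.98582349e-01 -5.32286013e-02 -6.31535084e-05 -7.21544249e-05] 12.625 -0.10650753796869074
836 0.024062325993998934 [ 0.42150473 -0.13188331  0.01802756] [ 0.52944981 -0.07979718  0.02760964]
yaw -0.10794994155403398 c -0.058783549046255365 0.00018313548239115798
s range 0.43220992254559165 0.5384810442530583 tips [ 0.52901322 -0.11645754] tails [ 0.42336069 -0.10500785]
0.004 -0.0267 0.0255
0.012 -0.0241 0.0241
0.02 -0.0229 0.0214
0.028 -0.0188 0.0189
0.036 -0.0162 0.0162
0.044 -0.0136 0.0136
0.052 -0.011 0.0111
0.06 -0.0098 0.0098
0.068 -0.0049 0.0049
0.076 -0.0048 0.0048
0.084 -0.0048 0.006
0.092 -0.0048 0.006
0.1 -0.0047 0.0059
0.108 -0.0047 0.0059
```

View pics/w4.png

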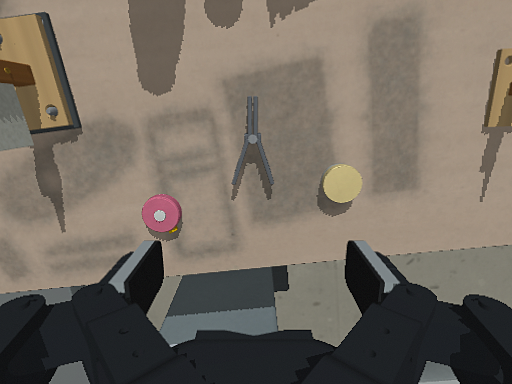

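The clip, pivot at (253,140) and handles at (235–270,195), measures 107 mm long and 42 mm across at the squeeze place, as specified. Its yaw is -0.107 and the squeeze point is (0.442,-0.107). Next I descend over it.

>>> move_arm --plan '[{"delta_pos": [-0.0065,-0.0031,0.05],"turn": [0,0,0],"fingers": 0},{"delta_pos": [-0.0065,-0.0031,0.1],"turn": [0,0,0],"fingers": 0},{"delta_pos": [-0.0065,-0.0031,0.15],"turn": [0,0,0],"fingers": 0},{"delta_pos": [-0.0065,-0.0031,0.19],"turn": [0,0,0],"fingers": 0},{"delta_pos": [-0.0065,-0.0031,0.22],"turn": [0,0,0],"fingers": 0},{"delta_pos": [-0.0065,-0.0031,0.24],"turn": [0,0,0],"fingers": 0},{"delta_pos": [-0.0065,-0.0031,0.252],"turn": [0,0,0],"fingers": 0},{"delta_pos": [-0.0065,-0.0031,0.252],"turn": [0,0,0],"fingers": 0},{"delta_pos": [-0.0065,-0.0031,0.252],"turn": [0,0,0],"fingers": 0},{"delta_pos": [-0.0065,-0.0031,0.252],"turn": [0,0,0],"fingers": 0}]' --force 25

```text
clock: 13.92
position: [0.4422, -0.1079, 0.0176]
ee_rot: [0.999, -0.054, 0.001, 0.0]
ft_force: [0.5, 0.8, 0.3]
grip_width: 0.994
grasp_force: 0.0
```

Run:
```python
from h import *
from workcell import tip_reach
o=get_obs(); print(o['position'],o['ee_rot'],o['clock'],2*np.arctan2(o['ee_rot'][1],o['ee_rot'][0]),tip_reach() if callable(tip_reach) else tip_reach)
```

```text
[ 0.44221495 -0.10790008  0.0175951 ] [ 9.98534241e-01 -5.41183025e-02  7.09943842e-04  2.72822339e-04] 13.925 -0.10828953988250092 0.011
```

>>> move_arm --plan '[{"delta_pos": [0,0,0.001],"turn": [0,0,0],"fingers": 0.3},{"delta_pos": [0,0,0.001],"turn": [0,0,0],"fingers": 0.4},{"delta_pos": [0,0,0.001],"turn": [0,0,0],"fingers": 0.5},{"delta_pos": [0,0,0.001],"turn": [0,0,0],"fingers": 0.57},{"delta_pos": [0,0,0.001],"turn": [0,0,0],"fingers": 0.57},{"delta_pos": [0,0,0.001],"turn": [0,0,0],"fingers": 0.57},{"delta_pos": [0,0,0.001],"turn": [0,0,0],"fingers": 0.57}]' --force 25

```text
clock: 14.8
position: [0.442, -0.1078, 0.0163]
ee_rot: [0.999, -0.054, 0.0, 0.0]
ft_force: [-1.7, 0.5, 6.6]
grip_width: 0.436
grasp_force: 5.6
```

>>> move_arm --plan '[{"delta_pos": [0,0,-0.008],"turn": [0,0,0],"fingers": 0.57},{"delta_pos": [0,0,-0.02],"turn": [0,0,0],"fingers": 0.57},{"delta_pos": [0,0,-0.035],"turn": [0,0,0],"fingers": 0.57},{"delta_pos": [0,0,-0.05],"turn": [0,0,0],"fingers": 0.57},{"delta_pos": [0,0,-0.05],"turn": [0,0,0],"fingers": 0.57}]'

```text
clock: 15.42
position: [0.4426, -0.108, 0.0673]
ee_rot: [0.999, -0.054, 0.001, 0.0]
ft_force: [-0.7, -0.6, 0.1]
grip_width: 0.432
grasp_force: 4.6
```

```bash
cat > clip.py <<'E'
from h import *
import sys
o=get_obs(); print(o['position'],o['clock'],'th',2*np.arctan2(o['ee_rot'][1],o['ee_rot'][0]),o['grip_width'],o['grasp_force'])
c=camera('wrist'); save(c,sys.argv[1]); X=cloud(c,o); np.save(sys.argv[1]+'.npy',X)
R=Rn.from_quat(o['ee_rot']).as_matrix(); T=(X-o['position'])@R
np.save(sys.argv[1]+'T.npy',T)
m=(T[...,0]>.018)&(T[...,0]<.12)&(abs(T[...,1])<.04)&(T[...,2]>-.03)&(T[...,2]<.018)
p=T[m]; print('n',m.sum(),p.min(0) if len(p) else '')
if len(p):
    for x in np.arange(.02,.12,.008):
        k=(p[:,0]>=x)&(p[:,0]<x+.008)
        if k.sum(): q=p[k]; print(round(x+.004,3),k.sum(),'y',q[:,1].min().round(4),q[:,1].max().round(4),'z top L/R',*[np.median(q[s,2]).round(4) if s.sum() else None for s in (q[:,1]<0,q[:,1]>0)])
    print('tip x',np.sort(p[:,0])[-10:].round(4))
E
python3 clip.py w5
```

```text
[ 0.44259387 -0.10801939  0.06734428] 15.425 th -0.10835622266843548 0.43161039179537775 4.589546399511164
n 571 [ 0.01803354 -0.01244301  0.01003576]
0.024 378 y -0.0119 0.0106 z top L/R 0.0151 0.0151
0.032 81 y -0.0096 0.0081 z top L/R 0.0175 0.0176
tip x [0.0302 0.0302 0.0303 0.0303 0.0306 0.0306 0.0306 0.0307 0.0307 0.0311]
```

View pics/w5.png

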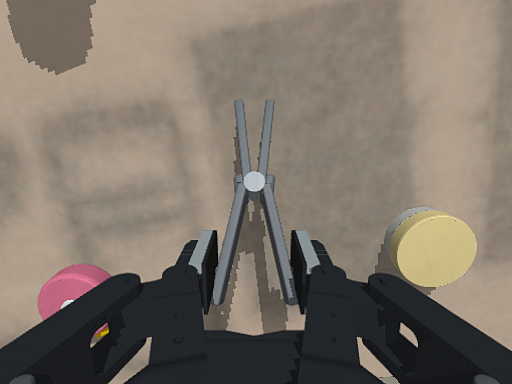

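```bash
sed -i 's/T\[...,2\]<.018)/T[...,2]<.05)/' clip.py
python3 - <<'E'
from h import *
X=np.load('w5.npy');T=np.load('w5T.npy')
m=(T[...,0]>.0)&(T[...,0]<.13)&(abs(T[...,1])<.03)&(X[...,2]>.012)
n,l,s,ce=cv2.connectedComponentsWithStats(m.astype(np.uint8)); k=l[181,254]; m=l==k
p=T[m];
for x in np.arange(0,.12,.008):
    q=p[(p[:,0]>=x)&(p[:,0]<x+.008)]
    if len(q): print(round(x+.004,3),len(q),q[:,1].min().round(4),q[:,1].max().round(4),np.percentile(q[:,2],[10,50]).round(4))
print(np.sort(p[:,0])[-3:])
E
```

```text
0.004 581 -0.0173 0.016 [-0.0003  0.0026]
0.012 532 -0.0148 0.0132 [0.005 0.008]
0.02 592 -0.0129 0.0115 [0.0105 0.0137]
0.028 607 -0.0109 0.01 [0.0159 0.0183]
0.036 501 -0.0115 0.0101 [0.0205 0.0224]
0.044 315 -0.0085 0.0076 [0.0259 0.0281]
0.052 296 -0.0097 0.0082 [0.0313 0.0334]
0.06 292 -0.0104 0.0095 [0.0365 0.0387]
0.068 268 -0.0116 0.0102 [0.0419 0.0441]
0.076 17 -0.0112 0.0102 [0.0459 0.0469]
[0.0723584  0.07235959 0.07287392]
```

The clip pitched nose-down by about 33° in the light grip, its tips still on the counter. I'll set it back down flat and regrip more firmly.

>>> move_arm --plan '[{"delta_pos": [0,0,0.02],"turn": [0,0,0],"fingers": 0.57},{"delta_pos": [0,0,0.035],"turn": [0,0,0],"fingers": 0.57},{"delta_pos": [0,0,0.045],"turn": [0,0,0],"fingers": 0.57},{"delta_pos": [0,0,0.049],"turn": [0,0,0],"fingers": 0.57},{"delta_pos": [0,0,0.049],"turn": [0,0,0],"fingers": 0.57},{"delta_pos": [0,0,0.049],"turn": [0,0,0],"fingers": 0.3},{"delta_pos": [0,0,0.049],"turn": [0,0,0],"fingers": 0.3},{"delta_pos": [0,0,0.049],"turn": [0,0,0],"fingers": 0.3}]'

```text
clock: 16.48
position: [0.4418, -0.1078, 0.017]
ee_rot: [0.999, -0.054, 0.0, 0.0]
ft_force: [0.2, 0.3, -0.0]
grip_width: 0.705
grasp_force: 0.0
```

```bash
python3 clip.py w6
```

```text
[ 0.44175051 -0.10779274  0.01701442] 16.475 th -0.1082752441197689 0.704646951193197 0.0
n 36288 [ 0.01801749 -0.03999748 -0.00927481]
0.024 2119 y -0.04 0.0399 z top L/R 0.0165 0.0165
0.032 2597 y -0.04 0.04 z top L/R 0.0162 0.0164
0.04 2892 y -0.04 0.04 z top L/R 0.0164 0.0165
0.048 2785 y -0.04 0.04 z top L/R 0.0166 0.0166
0.056 2903 y -0.04 0.04 z top L/R 0.0166 0.0166
0.064 2970 y -0.04 0.04 z top L/R 0.0165 0.0166
0.072 3182 y -0.04 0.04 z top L/R 0.0165 0.0166
0.08 3279 y -0.04 0.04 z top L/R 0.0166 0.0166
0.088 3345 y -0.04 0.04 z top L/R 0.0167 0.0168
0.096 3598 y -0.04 0.04 z top L/R 0.0168 0.0168
0.104 3817 y -0.04 0.04 z top L/R 0.0167 0.0167
0.112 2215 y -0.0399 0.04 z top L/R 0.0168 0.0169
tip x [0.1127 0.1127 0.1127 0.1127 0.1127 0.1127 0.1128 0.1128 0.1128 0.113 ]
```

```bash
cat > clip2.py <<'E'
from h import *
import sys
T=np.load(sys.argv[1]+'T.npy'); zmax=float(sys.argv[2])
m=(T[...,0]>.018)&(T[...,0]<.115)&(abs(T[...,1])<.03)&(T[...,2]<zmax)&(T[...,2]>-.04)
p=T[m]
for x in np.arange(.018,.115,.008):
    q=p[(p[:,0]>=x)&(p[:,0]<x+.008)]
    if len(q): print(round(x+.004,3),len(q),q[:,1].min().round(4),q[:,1].max().round(4),'z',np.percentile(q[:,2],[10,50]).round(4))
print('tip',np.sort(p[:,0])[-5:])
E
python3 clip2.py w6 0.005
```

```text
0.022 428 -0.0141 0.0127 z [-0.0079 -0.0071]
0.03 770 -0.0113 0.0099 z [-0.0081 -0.0071]
0.038 797 -0.0108 0.0096 z [-0.0079 -0.0068]
0.046 465 -0.0063 0.0054 z [-0.008  -0.0071]
0.054 501 -0.0066 0.0053 z [-0.0079 -0.0071]
0.062 542 -0.0066 0.0052 z [-0.008  -0.0071]
0.07 540 -0.0065 0.0051 z [-0.008  -0.0071]
0.078 588 -0.0063 0.0054 z [-0.008  -0.0072]
0.086 37 -0.0062 0.0049 z [-0.0076 -0.007 ]
tip [0.08248502 0.08248846 0.08249225 0.08250023 0.08252982]
```

The clip is flat again, and the grip sits at about clip x = -32.5. I'll shift back 5.5 mm, close more firmly, then lift and squeeze.

>>> move_arm --plan '[{"delta_pos": [-0.0055,-0.0006,0],"turn": [0,0,0],"fingers": 0.3},{"delta_pos": [-0.0055,-0.0006,0],"turn": [0,0,0],"fingers": 0.3},{"delta_pos": [-0.0055,-0.0006,0],"turn": [0,0,0],"fingers": 0.45},{"delta_pos": [-0.0055,-0.0006,0],"turn": [0,0,0],"fingers": 0.6},{"delta_pos": [-0.0055,-0.0006,-0.001],"turn": [0,0,0],"fingers": 0.7},{"delta_pos": [-0.0055,-0.0006,-0.002],"turn": [0,0,0],"fingers": 0.7},{"delta_pos": [-0.0055,-0.0006,-0.003],"turn": [0,0,0],"fingers": 0.7},{"delta_pos": [-0.0055,-0.0006,-0.007],"turn": [0,0,0],"fingers": 0.8},{"delta_pos": [-0.0055,-0.0006,-0.01],"turn": [0,0,0],"fingers": 1},{"delta_pos": [-0.0055,-0.0006,-0.012],"turn": [0,0,0],"fingers": 1},{"delta_pos": [-0.0055,-0.0006,-0.013],"turn": [0,0,0],"fingers": 1},{"delta_pos": [-0.0055,-0.0006,-0.013],"turn": [0,0,0],"fingers": 1}]' --force 30

```text
clock: 18.02
position: [0.4362, -0.1066, 0.0299]
ee_rot: [0.999, -0.054, 0.0, 0.0]
ft_force: [-0.9, -0.9, -0.5]
grip_width: 0.17
grasp_force: 33.0
```

```bash
python3 clip.py w7 |head -1; python3 clip2.py w7 0.01
```

```text
[ 0.43624552 -0.10656244  0.02985563] 18.025 th -0.10824962189818325 0.1703694360583277 33.04482042789459
0.022 403 -0.0085 0.0075 z [-0.006  -0.0052]
0.03 427 -0.0087 0.0075 z [-0.0059 -0.0051]
0.038 669 -0.0109 0.0098 z [-0.0059 -0.005 ]
0.046 855 -0.0117 0.0105 z [-0.0059 -0.0048]
0.054 584 -0.0117 0.0107 z [-0.0057 -0.0048]
0.062 601 -0.0143 0.0133 z [-0.0057 -0.0047]
0.07 636 -0.0169 0.0163 z [-0.0055 -0.0046]
0.078 673 -0.0196 0.0186 z [-0.0055 -0.0045]
0.086 639 -0.0213 0.0212 z [-0.0054 -0.0043]
tip [0.08953854 0.08967984 0.08974027 0.08980471 0.0898986 ]
```

The clip is fully open (14.5 mm over the handles, gape about 42 mm over the tips), level to about 0.01 rad, and held. I'll lift it and carry it to a pre-pose behind the card edge.

>>> move_arm --plan '[{"delta_pos": [0,0,-0.03],"turn": [0,0,0],"fingers": 1},{"delta_pos": [0,0,-0.06],"turn": [0,0,0],"fingers": 1},{"delta_pos": [0,0,-0.09],"turn": [0,0,0],"fingers": 1},{"delta_pos": [-0.012,-0.035,-0.09],"turn": [0,0,-0.02],"fingers": 1},{"delta_pos": [-0.025,-0.075,-0.09],"turn": [0,0,-0.04],"fingers": 1},{"delta_pos": [-0.038,-0.115,-0.09],"turn": [0,0,-0.06],"fingers": 1},{"delta_pos": [-0.05,-0.155,-0.09],"turn": [0,0,-0.09],"fingers": 1},{"delta_pos": [-0.062,-0.195,-0.09],"turn": [0,0,-0.115],"fingers": 1},{"delta_pos": [-0.072,-0.225,-0.09],"turn": [0,0,-0.13],"fingers": 1},{"delta_pos": [-0.076,-0.2372,-0.09],"turn": [0,0,-0.138],"fingers": 1},{"delta_pos": [-0.076,-0.2372,-0.09],"turn": [0,0,-0.138],"fingers": 1},{"delta_pos": [-0.076,-0.2372,-0.09],"turn": [0,0,-0.138],"fingers": 1}]'

```text
clock: 19.58
position: [0.3865, 0.1363, 0.1196]
ee_rot: [1.0, 0.014, -0.0, 0.0]
ft_force: [-0.3, -0.8, -0.3]
grip_width: 0.169
grasp_force: 33.0
```

>>> move_arm --plan '[{"delta_pos": [0,0,0],"turn": [0,0,0],"fingers": 1},{"delta_pos": [0,0,0],"turn": [0,0,0],"fingers": 1},{"delta_pos": [0,0,0],"turn": [0,0,0],"fingers": 1}]'

```text
clock: 19.95
position: [0.3864, 0.1372, 0.1198]
ee_rot: [1.0, 0.015, 0.0, 0.0]
ft_force: [0.6, 0.8, -0.9]
grip_width: 0.171
grasp_force: 33.0
```

```bash
python3 clip.py w8 |head -1; python3 clip2.py w8 0.012
python3 - <<'E'
from h import *
X=np.load('w8.npy');T=np.load('w8T.npy')
d=np.hypot(X[...,0]-.535,X[...,1]-.142)
m=(X[...,2]>.1)&(X[...,2]<.112)&(X[...,0]>.48)&(X[...,0]<.56)&(abs(X[...,1]-.142)<.012)
for nm,A in(('world',X),('tool',T)):
    p=A[m]; k=np.polyfit(p[:,0],p[:,1],1); print(nm,m.sum(),p.min(0),p.max(0),'mean',p.mean(0),'slope',k)
m=(X[...,2]>.11)&(X[...,2]<.13)&(np.hypot(X[...,0]-.578,X[...,1]-.143)<.03)
p=X[m]; print('post',m.sum(),np.median(p,0) if m.sum() else '')
im=cv2.imread('pics/w8.png').astype(int)
m=(abs(X[...,2]-.018)<.004)&(np.hypot(X[...,0]-.578,X[...,1]-.143)<.08)&(im[...,2]-im[...,0]>50)
if m.sum()>100: print('foot',m.sum(),X[m].mean(0),cv2.minAreaRect(X[m][:,:2].astype(np.float32)))
E
```

```text
[0.38635555 0.13724943 0.11980512] 19.95 th 0.029284453263467413 0.1710416656131479 33.01151633262634
0.022 405 -0.0084 0.0076 z [-0.0061 -0.0052]
0.03 427 -0.0083 0.0076 z [-0.006  -0.0051]
0.038 658 -0.0108 0.01 z [-0.0058 -0.005 ]
0.046 878 -0.0117 0.0105 z [-0.006  -0.0048]
0.054 583 -0.0115 0.0108 z [-0.0058 -0.0048]
0.062 616 -0.0143 0.0134 z [-0.0057 -0.0048]
0.07 646 -0.0168 0.016 z [-0.0056 -0.0047]
0.078 672 -0.0196 0.0188 z [-0.0055 -0.0046]
0.086 667 -0.0214 0.0211 z [-0.0053 -0.0044]
tip [0.08971452 0.08982032 0.08984005 0.08987801 0.08997727]Traceback (most recent call last):
  File "<stdin>", line 6, in <module>
    raise TypeError("expected non-empty vector for x")
TypeError: expected non-empty vector for x
```

View pics/w8.png

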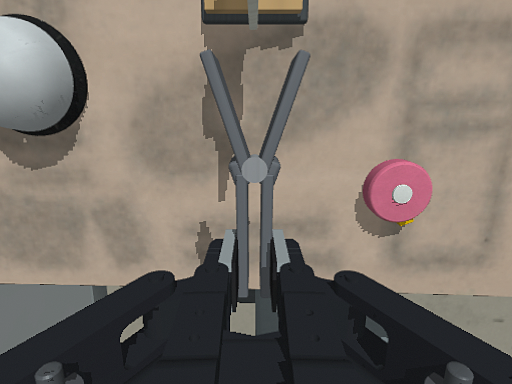

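The open clip is in the centre (pivot at (254,170)). The card's edge shows at (253,10), in line with it. Next I measure the edge.

Run:
```python
from h import *
X=np.load('w8.npy');T=np.load('w8T.npy')
m=(X[...,2]>.035)&(X[...,0]>.48)&(abs(X[...,1]-.142)<.03); m[45:]=0
p=X[m]; t=T[m]; print('card',m.sum(),p.min(0),p.max(0)); 
for a in np.arange(.03,.12,.01):
    k=(p[:,2]>=a)&(p[:,2]<a+.01)
    if k.sum(): print(round(a,3),k.sum(),np.median(p[k],0).round(4),'toolxy',np.median(t[k],0).round(4),np.ptp(t[k,1]).round(4))
m=(X[...,2]>.012)&(X[...,2]<.024)&(X[...,0]>.5)&(abs(X[...,1]-.142)<.05); m[45:]=0
if m.sum(): p=X[m]; print('foot',m.sum(),np.median(p,0),p.min(0),p.max(0))
X=cloud(camera('top'))
q=X[(X[...,2]>.08)&(np.hypot(X[...,0]-.56,X[...,1]-.142)<.08)&(X[...,2]<.13)]
print('top cam',len(q),q.min(0),q.max(0))
q=X[(X[...,2]>.012)&(X[...,2]<.026)&(np.hypot(X[...,0]-.578,X[...,1]-.142)<.07)]
print('foot top cam',len(q),np.median(q,0),'far/near half z',np.median(q[q[:,0]>.6][:,2]),np.median(q[q[:,0]<.55][:,2]))
```

```text
card 280 [0.49981529 0.13940896 0.04392756] [0.50149505 0.14435362 0.09703445]
0.04 19 [0.5006 0.1416 0.0476] toolxy [ 0.1143 -0.001   0.0722] 0.0042
0.05 36 [0.5004 0.1421 0.055 ] toolxy [ 0.1142 -0.0015  0.0648] 0.0041
0.06 44 [0.5005 0.1421 0.0654] toolxy [ 0.1142 -0.0015  0.0544] 0.005
0.07 54 [0.5003 0.142  0.0747] toolxy [ 0.1141 -0.0014  0.0451] 0.0047
0.08 64 [0.5003 0.1415 0.0853] toolxy [ 0.114  -0.0009  0.0345] 0.0048
0.09 63 [0.5006 0.1419 0.0937] toolxy [ 0.1143 -0.0013  0.0262] 0.0046
foot 1097 [0.52028851 0.1388151  0.01801443] [0.51687474 0.10901602 0.01201336] [0.52499401 0.17544042 0.02064372]
top cam 97 [0.49989795 0.13080796 0.08105921] [0.58898301 0.15270036 0.12687428]
foot top cam 385 [0.57560561 0.13396863 0.01825933] far/near half z 0.018120439198397696 0.018568924979399288
```

The foot top is at z=0.018, so it is flush. The card edge sits at tool (0.1142, -0.0012), z mid 0.0755. I'll go down, then forward.

>>> move_arm --plan '[{"delta_pos": [0,-0.0008,0.02],"turn": [0,0,0],"fingers": 1},{"delta_pos": [0,-0.0008,0.037],"turn": [0,0,0],"fingers": 1},{"delta_pos": [0,-0.0008,0.037],"turn": [0,0,0],"fingers": 1},{"delta_pos": [0,-0.0008,0.037],"turn": [0,0,0],"fingers": 1},{"delta_pos": [0.008,-0.0008,0.037],"turn": [0,0,0],"fingers": 1},{"delta_pos": [0.016,-0.0008,0.037],"turn": [0,0,0],"fingers": 1},{"delta_pos": [0.024,-0.0008,0.037],"turn": [0,0,0],"fingers": 1},{"delta_pos": [0.032,-0.0008,0.037],"turn": [0,0,0],"fingers": 1},{"delta_pos": [0.039,-0.0008,0.037],"turn": [0,0,0],"fingers": 1},{"delta_pos": [0.045,-0.0008,0.037],"turn": [0,0,0],"fingers": 1},{"delta_pos": [0.045,-0.0008,0.037],"turn": [0,0,0],"fingers": 1},{"delta_pos": [0.045,-0.0008,0.037],"turn": [0,0,0],"fingers": 1}]'

```text
clock: 21.55
position: [0.431, 0.1397, 0.0827]
ee_rot: [1.0, 0.015, -0.0, 0.0]
ft_force: [-0.9, 0.3, -0.7]
grip_width: 0.17
grasp_force: 33.0
```

>>> move_arm --plan '[{"delta_pos": [0,0,0],"turn": [0,0,0],"fingers": 1},{"delta_pos": [0,0,0],"turn": [0,0,0],"fingers": 1},{"delta_pos": [0,0,0],"turn": [0,0,0],"fingers": 1}]'

```text
clock: 21.92
position: [0.4312, 0.1396, 0.0828]
ee_rot: [1.0, 0.015, 0.0, 0.0]
ft_force: [0.9, -0.3, -0.5]
grip_width: 0.166
grasp_force: 33.0
```

```bash
python3 clip.py w9 |head -1; python3 clip2.py w9 0.012
python3 - <<'E'
from h import *
T=np.load('w9T.npy');X=np.load('w9.npy')
m=(X[...,2]>.098)&(X[...,2]<.115)&(X[...,0]<.56)&(X[...,0]>.48)&(abs(X[...,1]-.142)<.02)
p=T[m]; print(m.sum(),p[:,0].min(),np.polyfit(p[:,0]-.069,p[:,1],1), X[m].min(0))
c=cv2.imread('pics/w9.png'); cv2.imwrite('pics/w9c.png',cv2.resize(c[0:300,120:400],None,fx=2,fy=2))
E
```

```text
[0.43119686 0.13958473 0.08282149] 21.925 th 0.02977451611888098 0.16565376286649064 32.99688220024109
0.022 414 -0.0084 0.0076 z [-0.0059 -0.0051]
0.03 425 -0.0083 0.0076 z [-0.0059 -0.0051]
0.038 661 -0.0109 0.01 z [-0.006  -0.0049]
0.046 874 -0.0117 0.0105 z [-0.0059 -0.0048]
0.054 584 -0.0115 0.0108 z [-0.0057 -0.0048]
0.062 612 -0.0142 0.0134 z [-0.0056 -0.0047]
0.07 871 -0.0168 0.0164 z [-0.0256 -0.0049]
0.078 1069 -0.0196 0.0188 z [-0.0257 -0.0051]
0.086 1074 -0.0212 0.0211 z [-0.0257 -0.005 ]
0.094 452 -0.0023 0.0024 z [-0.0263 -0.0254]
0.102 121 -0.0023 0.0024 z [-0.0263 -0.0253]
tip [0.10017472 0.10018734 0.10019107 0.10020567 0.10037021]
1596 0.0692547624373012 [ 0.00374153 -0.0001246 ] [0.50038574 0.13939182 0.10583595]
```

View pics/w9c.png

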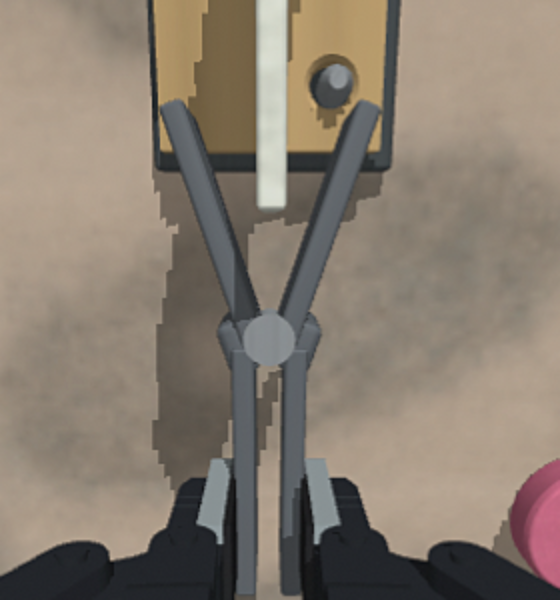

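The card at crop (271,205) is centred between the open jaws with about 21 mm of overlap and touches neither. The pin pokes through the foot's hole at (333,85). Handing in.

```bash
python3 -c "
from workcell import hand_in
print(hand_in())"
```

```text
the job is handed in; nothing more can be done
None
```

The stand is seated flush on both pins and released, and the clip is held fully open around the card's free edge at mid-height without touching it; the job was handed in at about 22 s (no verdict was returned).

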